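# Shut the pigment case without a bang

## Task

The lid of the wooden pigment case stands open, leaning back on its hinge. With a fingertip tip it forward past upright, catch it on the outside of a finger under its front lip as it falls, and lower it gently until it is fully shut without a bang, then take the hand clear. Do not pinch the lid, and leave everything else on the table standing where it is.

Things in the scene. Friction and masses are not known exactly. Their poses are not given: they have to be found in the camera images.
- case: Fixed open-topped dark wooden case holding an ink stone and four small jars, 140 (x) x 160 (y) x 85 mm high without its lid, walls 8 mm. Origin at the centre of its underside on the table; z up, x points from the front (robot side) to the hinge side, y along the hinge to the left. It does not move when pushed.
- hinge_mid (a point): Middle of the lid's hinge line, on the case's far upper edge: 70 mm along x and 85 mm up from the case's origin. The hinge line runs along the case's y.
- lid (a joint): Lid angle in rad: 0 = shut, level on the rim; 1.57 = upright; stopped at 1.78, leaning back away from the robot. The hinge is a little stiff: between about 1.43 and 1.70 the lid may stay where it is put; below about 1.4 it falls towards the robot, slowly at first, taking 3 to 4 s, and slams at 0.7 to 1.1 rad/s if nothing holds it.
- lid_inner: The lid's pale inner board, 170 (x) x 160 x 6 mm: underside when shut, facing the robot when open. Origin at the centre of that face, 85 mm from the hinge line; x points from front edge to hinge, z out through the lid's back. Both boards together are the lid: 12 mm thick, about 0.26 kg (15 percent more or less).
- lid_outer: The lid's dark outer board, 170 x 160 x 6 mm, fixed behind the inner one: the top when shut, the back when open. Origin at the centre of its joint with the inner board, axes as the inner board's.
- lip_mid (a point): Middle of the lid's free front edge, on the inner face. At lid angle a it is 170*cos(a) mm to the -x side (case frame) of the hinge line and 170*sin(a) mm above it. Shut, it is 85 mm above the table and 30 mm out past the case's front wall: a lip under which a finger fits along the whole 160 mm width.
- mortar: Bystander: white bowl, 110 mm wide, 70 mm high, loose. Origin under its centre.
- pestle: Bystander: white pestle lying on the table, 116 mm long, 32 mm thick at its head, loose. Origin on the table under its middle, x along it.
- brush: Bystander: wooden brush lying on the table along its x, loose.
- jar_a: Bystander: small jar, 44 mm wide, 55 mm high, loose. Origin under its centre.
- jar_b: Bystander: jar, 52 mm wide, 70 mm high, loose. Origin under its centre.
- muller: Bystander: glass muller, 60 mm wide foot, 92 mm high, loose. Origin under its centre.
- ink_stick: Bystander: brown ink stick lying on the table, 75 x 20 x 11 mm, loose. Origin under its centre, x along it.
There are look-alikes about, which are no part of the job. There is more than one size of the case; the job needs the smaller.

How it is judged:
By the outcome, as a careful person would: the job done as asked, in the order asked, and still so for the second after the job is handed in, with the robot touching nothing.
It also fails if it takes over 48 s, if anything falls off the work surface, if the arm or the gripper's body presses on something with over 40 N, if the wrist force passes 120 N, or if a joint passes its speed limit or range.

## Robot

A 7-joint arm with a two-finger parallel gripper is mounted at the origin on the work surface. World frame = base frame: x ahead of the robot, y to its left, z up, the work surface at z = 0. Lengths are in m, angles in rad, forces in N, time in s.
With the tool pointing down it reaches from about 0.4 to 0.85 m from the base axis. Payload 10.4 kg.
Tool frame: the origin (TCP) lies at the very end of the fingers, on their centre line; the grasp point (between the pads) lies 19 mm behind it; z points along the fingers, y is the line along which they close (so a half turn about z gives the same grasp; the last joint's range is limited). The gripper opens to 87 mm and grips with 3 to 60 N. Pads are 19 mm wide; open, the fingers measure 117 mm over their backs; the gripper's body (75 mm by 190 mm) begins 51 mm behind the grasp point.
Start: joints at [1.099, 0.332, -0.065, 1.46, 0.022, 1.35, -0.088], TCP at [0.271, -0.563, 0.223] pointing down, gripper open.
Joint ranges: [-2.6, 2.6], [-0.5, 2.12], [-1.47, 1.34], [0.16, 2.42], [-1.27, 4.41], [0.06, 2.06], [-2.6, 2.6]. Speed limits (rad/s): [2.22, 2.22, 2.79, 2.79, 3.14, 3.14, 3.14].

## Interface

Orientations are given as a unit quaternion [x, y, z, w].
In Python, from bench import * gives the robot as it stands.
- The arm moves only by the tool step_arm, never from a script. Its arguments are lists of equal length, an entry for each row: "delta_pos": the shift along the world's x, y, z in units of 25 mm (1.0 is 25 mm), a list of three; "turn": the turn about the world's z in units of 0.12 rad (1.0 is 0.12 rad). In form: {"delta_pos": [[tx, ty, tz], ...], "turn": [turn, ...]}. A call has 1 to 12 rows; each row shifts and turns the commanded pose from where the row before left it; what a row does not reach is not made up. A row lasts 1/10 s, in which the tool goes at most 50 mm and 8.59 degrees, less where a joint would pass 70% of its speed; a pose out of reach is approached as far as the arm can. A call with a number of a shift or a turn outside -1 to 1 is refused whole. A call with a gripper value outside its range is refused whole. "grip" is the closure, from 0 (fully open) to 1 (shut), set as the call begins (left out, the last holds). The fingers move at their own pace and stop on an object; "newtons" is the grip in N (left out, the last holds). Time passes only in rows, so rows that do not move let the fingers close. It gives the time, the measured TCP pose, the force, the opening and the grip force at its end, in the units of the state.
- read_state(): the state, without advancing time (a new reading comes with each control period).
- camera(name): name is "side" or "top" or "wrist"; returns a dict with "image" (400x640x3 uint8, red, green, blue), "z_map" (400x640 float32, m along the optical axis (not along the pixel's ray), 0 where there is no reading), "mtx" (3x3 intrinsics, pixels), "view" (4x4, takes a point from world to camera coordinates). Camera axes: x right, y up, looking along -z (the intrinsics and any distortion apply to the point x, -y, -z); pixel columns grow to the right and rows downward; lengths in m; the calibration is good to about 2 mm. A picture is of the moment at which its call begins.
- close_job(): hands the job in; it is judged then, once.
The state is a dict: "time": time; "joint_positions": joint angles; "joint_vel": joint speeds; "joint_torque": joint torques, N m; "ee_pos": TCP position; "eef_rot": TCP orientation; "ft_force": force on the tool from outside, world axes, zero at the start; "torque": the same for the moment, N m; "width": finger opening in m; "grip_force": force on a finger pad.
Only numpy, scipy, OpenCV 4.12 (cv2) and the standard library are available. Lean on these libraries where they do the work, as an engineer would, in place of code of your own. Each camera call takes 0.05 s, during which the arm holds its last target. There are 200 camera calls.

## Working session

There is one attempt and no reset: what is moved stays moved. The work goes in short steps, Python scripts to look and compute and a tool call to move; the robot and the scene stay as the last step left them, time stands still between calls to the robot, and variables do not carry over. Pictures are saved under pics/ and viewed, at most 10 in all, crops included, and the job is handed in when it is done.

Besides the shell and the picture viewer there is one more tool, called after "Request:" as name(argument=value, ...) on one line, values as JSON. step_arm: Moves the arm, as the interface text tells. Shifts and turns lie within -1 to 1; 1 stands for 25 mm of shift or 0.12 rad of turn. Its arguments: {"type":"object","properties":{"delta_pos":{"type":"array"},"turn":{"type":"array"},"grip":{"type":"number"},"newtons":{"type":"number"}},"required":["delta_pos","turn"]}

```bash
mkdir -p pics; ls
cat > h.py <<'E'
from bench import *
import numpy as np, cv2
def cloud(c):
    z=c["z_map"];K=np.array(c["mtx"]);V=np.array(c["view"])
    v,u=np.mgrid[:z.shape[0],:z.shape[1]]
    x=(u-K[0,2])/K[0,0]*z;y=(v-K[1,2])/K[1,1]*z
    P=np.stack([x,-y,-z,np.ones_like(z)],-1)@np.linalg.inv(V).T
    P=P[...,:3];P[z<=0]=np.nan
    return P
E
python3 - <<'E'
from h import *
for n in("top","side"):
    c=camera(n);cv2.imwrite(f"pics/{n}0.png",c["image"][...,::-1]);np.savez(f"{n}0.npz",**c)
    print(n,np.round(c["mtx"],1).tolist(),np.round(c["view"],3).tolist())
print(read_state())
E
```

```text
pics
top [[497.1, 0.0, 310.9], [0.0, 497.1, 201.8], [0.0, 0.0, 1.0]] [[0.014, -1.0, 0.015, 0.058], [0.991, 0.015, 0.135, -0.504], [-0.136, 0.013, 0.991, -1.377], [0.0, 0.0, 0.0, 1.0]]
side [[473.5, 0.0, 318.0], [0.0, 473.5, 186.7], [0.0, 0.0, 1.0]] [[-0.913, -0.408, 0.01, 0.47], [0.279, -0.608, 0.743, -0.15], [-0.297, 0.681, 0.669, -1.239], [0.0, 0.0, 0.0, 1.0]]
{'time': 0.1, 'joint_positions': array([ 1.09939128,  0.33276773, -0.06467747,  1.46086965,  0.02158289,
        1.34989064, -0.08847327]), 'joint_vel': array([ 0.00012539, -0.00022744,  0.00207537, -0.00188904, -0.00176398,
       -0.00107669,  0.00132145]), 'joint_torque': array([ 1.41154906e-03, -6.24547791e+01,  2.44762836e-02, -3.90714240e+01,
       -6.16432261e-02,  3.66021926e-02,  1.17976460e-04]), 'ee_pos': array([ 0.2710193 , -0.5627948 ,  0.22185312]), 'eef_rot': array([ 9.74924694e-01,  2.22534169e-01, -1.61272376e-04, -5.99115452e-04]), 'ft_force': array([-0.54872657, -0.28743631,  0.38299511]), 'torque': array([-0.03975957,  0.01145635, -0.01150436]), 'grip_force': 0.0, 'width': 0.08702988779146649}
```

View pics/top0.png

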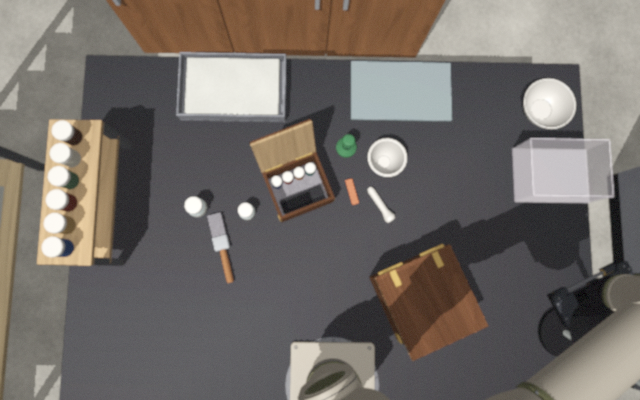

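View pics/side0.png

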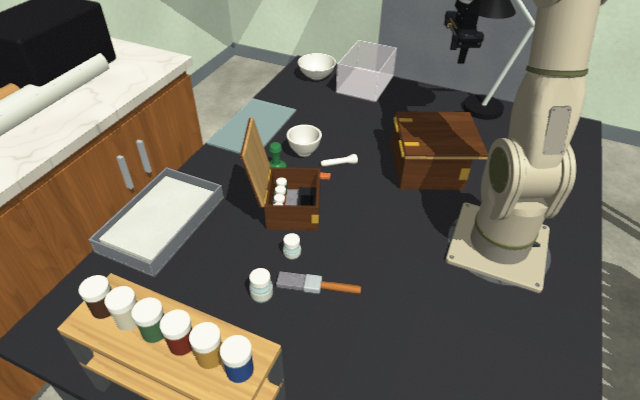

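The small open case is at top (297,175) and side (280,185), with its pale lid inner board facing the robot. The larger look-alike is shut, at top (430,300) and side (437,150). The task needs the small, open one. I'll measure it and confirm in a crop.

Run:
```python
from h import *
def ld(n): return dict(np.load(n+"0.npz"))
t=ld("top");s=ld("side")
cv2.imwrite("pics/crop.png",np.hstack([cv2.resize(t["image"][100:240,225:365,::-1],(400,400),interpolation=2),cv2.resize(s["image"][105:245,220:360,::-1],(400,400),interpolation=2)]))
for n,c,r in(("top",t,(115,225,245,340)),("side",s,(110,235,235,330))):
    P=cloud(c);m=np.zeros(P.shape[:2],bool);m[r[0]:r[1],r[2]:r[3]]=1
    hsv=cv2.cvtColor(c["image"],cv2.COLOR_RGB2HSV)
    tan=m&(hsv[...,0]>10)&(hsv[...,0]<25)&(hsv[...,2]>110)&(hsv[...,1]>60)&(P[...,2]>.09)
    Q=P[tan];Q=Q[~np.isnan(Q).any(1)]
    for _ in range(4):
        c0=Q.mean(0);w=np.linalg.svd(Q-c0,full_matrices=False)[2][2];Q=Q[np.abs((Q-c0)@w)<.004]
    w=w*-np.sign(w[0]) # towards robot
    print(n,len(Q),"c",c0.round(4),"n",w.round(3),"yaw",np.arctan2(-w[1],-w[0]).round(4),"angle",(np.pi/2+np.arcsin(w[2])).round(3),"z",np.percentile(Q[:,2],[1,99]).round(4))
    yaw=np.arctan2(-w[1],-w[0]);e=np.array([np.cos(yaw),np.sin(yaw)]);f=np.array([-e[1],e[0]])
    print(" along hinge",np.percentile(Q[:,:2]@f,[.5,99.5]).round(4),"hinge e at z=.085:",round(float((c0[:2]@e)-(.085-c0[2])*w[2]/np.hypot(w[0],w[1])*-1*-1),4))
    # plane: w.(p-c0)=0 at z=.085
    h=np.hypot(w[0],w[1]);eh=c0[:2]@e+w[2]*(.085-c0[2])/h
    print(" e_hinge",eh.round(4))
    R=P[m];R=R[(R[:,2]>.078)&(R[:,2]<.09)]
    print(" rim",len(R),"e",np.percentile(R[:,:2]@e,[1,99]).round(4),"f",np.percentile(R[:,:2]@f,[1,99]).round(4))
    # heights of the others
    g=P[...,2]; 
P=cloud(t)
for nm,(u,v) in dict(bottle=(347,146),bowl=(388,157),jarA=(246,211),jarB=(195,206),big=(430,300),lamp=(625,290),bin=(562,170)).items():
    q=P[v-12:v+13,max(u-12,0):u+13].reshape(-1,3);print(nm,np.nanmedian(q,0).round(3),np.nanmax(q[:,2]).round(3))
```

```text
top 1779 c [0.6271 0.1385 0.1804] n [-0.902 -0.377  0.212] yaw 0.3958 angle 1.784 z [0.0917 0.2532]
 along hinge [-0.1935 -0.0354] hinge e at z=.085: 0.6527
 e_hinge 0.6113
 rim 661 e [0.4715 0.6137] f [-0.1939 -0.0347]
side 1170 c [0.6214 0.1467 0.1768] n [-0.904 -0.371  0.212] yaw 0.3891 angle 1.784 z [0.0921 0.2502]
 along hinge [-0.1864 -0.0293] hinge e at z=.085: 0.6505
 e_hinge 0.6107
 rim 704 e [0.4707 0.6203] f [-0.2963 -0.0287]
bottle [ 0.665 -0.035  0.013] 0.098
bowl [ 0.641 -0.158  0.022] 0.072
jarA [0.475 0.248 0.002] 0.063
jarB [0.484 0.389 0.023] 0.078
big [ 0.239 -0.245  0.131] 0.14
lamp [ 0.284 -0.522  0.492] 0.608
bin [ 0.614 -0.674  0.004] 0.013
```

View pics/crop.png

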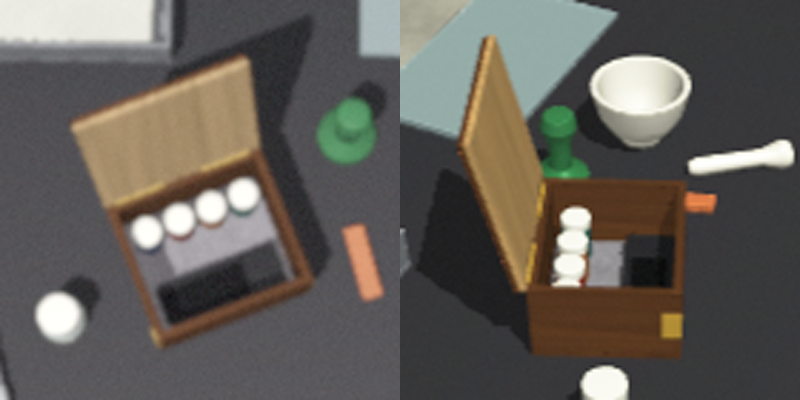

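The crop shows the small case: four white-capped jars, the ink stone, pale lid open, front clasp at crop-left (155,335). The measurements agree with the given sizes: lid angle 1.784, rim 142 x 159 mm, hinge at about (0.608, 0.129, 0.085), yaw 0.393. Now I move with the gripper closed to a point above and behind the lid.

Request:
step_arm(delta_pos=[[0.8, 0.8, 0], [0.8, 0.8, 0], [0.6, 1, 0.2], [0.6, 1, 0.4], [0.6, 1, 0.5], [0.6, 1, 0.5], [0.6, 1, 0.5], [0.6, 1, 0.5], [0.6, 1, 0.5], [0.6, 1, 0.5], [0.6, 1, 0.5], [0.6, 1, 0.2]], turn=[0.4, 0.4, 0.4, 0.4, 0.4, 0.4, 0.4, 0.4, 0.4, 0.4, 0.4, 0.4], grip=1, newtons=20)

```text
time: 1.3
ee_pos: [0.4626, -0.2711, 0.3319]
eef_rot: [0.871, 0.492, 0.0, 0.001]
ft_force: [1.6, -0.2, 0.1]
width: 0.0023
grip_force: 0.0
```

Request:
step_arm(delta_pos=[[0.6, 1, 0], [0.6, 1, 0], [0.6, 1, 0], [0.6, 1, 0], [0.6, 1, 0], [0.6, 1, 0], [0.6, 1, 0], [0.6, 1, 0], [0.6, 1, 0], [0.6, 1, 0], [0.6, 1, 0], [0.6, 1, 0]], turn=[0.5, 0.5, 0.5, 0.5, 0.5, 0.5, 0.5, 0.5, 0.5, 0.5, 0.5, 0.5])

```text
time: 2.5
ee_pos: [0.6417, 0.0291, 0.3305]
eef_rot: [0.642, 0.767, 0.0, -0.0]
ft_force: [0.6, -0.2, -0.5]
width: 0.0003
grip_force: 0.0
```

Request:
step_arm(delta_pos=[[0.3, 0.9, 0], [0.3, 0.9, 0], [0.3, 0.9, 0], [0.3, 0.9, 0], [0.4, 0.9, 0], [0.4, 0.9, 0], [0, 0, 0]], turn=[0.3, 0.3, 0.3, 0.3, 0.3, 0.3, 0])

```text
time: 3.2
ee_pos: [0.6905, 0.1671, 0.3292]
eef_rot: [0.554, 0.833, 0.0, -0.002]
ft_force: [-0.3, -0.2, -0.2]
width: 0.0006
grip_force: 0.0
```

Run:
```python
from h import *
a=camera("side");b=camera("top")
cv2.imwrite("pics/b.png",np.vstack([cv2.resize(a["image"][20:240,180:440,::-1],(650,300)) if 0 else a["image"][0:240,180:480,::-1],b["image"][60:260,180:480,::-1]]))
```

```text
(no output)
```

View pics/b.png

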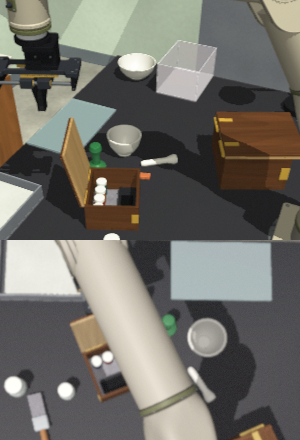

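The picture shows the closed fingers above and behind the lid (crop 42,105), clear of everything. I descend behind the lid and begin pushing.

Request:
step_arm(delta_pos=[[0, 0, -0.8], [0, 0, -0.8], [0, 0, -0.8], [0, 0, -0.8], [0, 0, -0.8], [0, 0, -0.1], [-0.37, -0.15, 0], [-0.37, -0.15, 0], [-0.28, -0.12, 0], [-0.28, -0.12, 0]], turn=[0, 0, 0, 0, 0, 0, 0, 0, 0, 0])

```text
time: 4.3
ee_pos: [0.6588, 0.1479, 0.2288]
eef_rot: [0.557, 0.831, 0.001, 0.001]
ft_force: [1.8, -0.4, 1.5]
width: 0.0003
grip_force: 0.9
```

Request:
step_arm(delta_pos=[[-0.28, -0.12, 0], [-0.28, -0.12, 0], [-0.28, -0.12, 0], [-0.28, -0.12, 0]], turn=[0, 0, 0, 0])

```text
time: 4.7
ee_pos: [0.6301, 0.1361, 0.2276]
eef_rot: [0.557, 0.831, 0.0, 0.0]
ft_force: [0.8, 0.9, 0.9]
width: 0.0004
grip_force: 0.5
```

Request:
step_arm(delta_pos=[[-0.23, -0.1, 0], [-0.23, -0.1, 0], [-0.23, -0.1, 0]], turn=[0, 0, 0])

```text
time: 5.0
ee_pos: [0.6129, 0.1288, 0.2274]
eef_rot: [0.557, 0.831, 0.0, -0.0]
ft_force: [1.8, 0.5, -0.7]
width: 0.0006
grip_force: 0.4
```

```bash
cat > ang.py <<'E'
from h import *
def ang():
    c=camera("side");P=cloud(c)
    e=np.array([.924,.383]);f=np.array([-.383,.924]);E=P[...,:2]@e;F=P[...,:2]@f
    hsv=cv2.cvtColor(c["image"],cv2.COLOR_RGB2HSV)
    m=(E>.41)&(E<.66)&(F>-.19)&(F<-.035)&(P[...,2]>.095)&(hsv[...,0]<25)&(hsv[...,1]>60)
    r=np.arctan2(P[...,2]-.085,.611-E)[m];R=np.hypot(P[...,2]-.085,.611-E)[m]
    k=(R>.05)&(R<.185);r=r[k]
    s=read_state();p=s["ee_pos"]
    print("n",len(r),"ang pct",np.percentile(r,[5,25,50,75,95]).round(3) if len(r) else 0,"e",round(p[:2]@e,4),"f",round(p[:2]@f,4),"z",p[2].round(4),"F",s["ft_force"].round(1),"t",s["time"])
    return c
if __name__=="__main__":ang()
E
python3 ang.py
```

```text
n 276 ang pct [1.429 1.438 1.463 1.493 1.535] e 0.615 f -0.116 z 0.2276 F [ 0.5 -0.6 -0.5] t 5.05
```

Request:
step_arm(delta_pos=[[-0.28, -0.12, 0], [-0.28, -0.12, 0], [0, 0, 1], [0, 0, 1], [-0.92, -0.38, 0], [-0.92, -0.38, 0], [-0.92, -0.38, 0], [-0.92, -0.38, 0]], turn=[0, 0, 0, 0, 0, 0, 0, 0])

```text
time: 5.85
ee_pos: [0.5061, 0.0844, 0.2773]
eef_rot: [0.557, 0.831, -0.0, -0.0]
ft_force: [0.5, -1.0, 0.0]
width: 0.0005
grip_force: 0.0
```

```bash
python3 ang.py
```

```text
n 360 ang pct [1.309 1.333 1.363 1.394 1.467] e 0.4974 f -0.1159 z 0.2777 F [3.  1.3 0.9] t 5.9
```

Request:
step_arm(delta_pos=[[0, 0, -0.8], [0, 0, -0.8], [0, 0, -0.8]], turn=[0, 0, 0])

```text
time: 6.2
ee_pos: [0.507, 0.0845, 0.217]
eef_rot: [0.557, 0.831, -0.0, 0.0]
ft_force: [-0.3, 0.3, 0.2]
width: 0.0002
grip_force: 0.0
```

```bash
python3 ang.py
```

```text
n 389 ang pct [1.29  1.318 1.352 1.384 1.457] e 0.4994 f -0.1159 z 0.2137 F [-1.3 -1.2 -3. ] t 6.25
```

Request:
step_arm(delta_pos=[[0.2, 0.08, -0.3], [0, 0, -0.2], [0, 0, 0], [0, 0, 0], [0, 0, 0], [0, 0, 0]], turn=[0, 0, 0, 0, 0, 0])

```text
time: 6.85
ee_pos: [0.5126, 0.0869, 0.2055]
eef_rot: [0.557, 0.831, 0.0, 0.0]
ft_force: [-0.1, -0.0, 0.3]
width: 0.0003
grip_force: 0.0
```

```bash
python3 ang.py
```

```text
n 481 ang pct [1.24  1.275 1.309 1.342 1.412] e 0.5069 f -0.116 z 0.2054 F [-0.3 -1.  -0.5] t 6.9
```

Request:
step_arm(delta_pos=[[0, 0, 0], [0, 0, 0], [0, 0, 0], [0, 0, 0], [0, 0, 0], [0, 0, 0], [0, 0, 0], [0, 0, 0]], turn=[0, 0, 0, 0, 0, 0, 0, 0])

```text
time: 7.7
ee_pos: [0.5125, 0.0869, 0.2051]
eef_rot: [0.557, 0.831, 0.0, 0.0]
ft_force: [0.6, 0.7, -0.5]
width: 0.0008
grip_force: 0.0
```

```bash
python3 ang.py
```

```text
n 702 ang pct [1.107 1.161 1.179 1.212 1.274] e 0.5068 f -0.116 z 0.2051 F [-0.1 -0.4  0.5] t 7.75
```

Request:
step_arm(delta_pos=[[0, 0, 0], [0, 0, 0], [0, 0, 0], [0, 0, 0], [0, 0, 0]], turn=[0, 0, 0, 0, 0])

```text
time: 8.25
ee_pos: [0.5123, 0.0868, 0.205]
eef_rot: [0.557, 0.831, -0.0, -0.0]
ft_force: [-0.1, -0.1, -0.4]
width: 0.0006
grip_force: 0.2
```

Run:
```python
from ang import *
c=ang();cv2.imwrite("pics/c.png",cv2.resize(c["image"][40:240,180:380,::-1],(600,600),interpolation=2))
```

```text
n 941 ang pct [0.977 1.03  1.049 1.084 1.141] e 0.5067 f -0.116 z 0.205 F [-0.7 -1.1 -0.1] t 8.3
```

View pics/c.png

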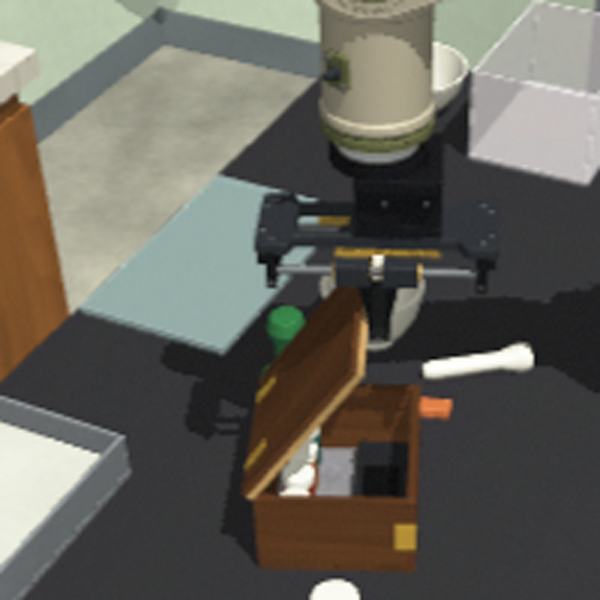

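The lid has been caught: its lip rests on the finger at crop (365,320) with the lid at about 1.02 rad. Now I lower it along the lip's arc.

Request:
step_arm(delta_pos=[[-0.12, -0.05, -0.08], [-0.12, -0.05, -0.09], [-0.12, -0.05, -0.09], [-0.12, -0.05, -0.09], [-0.12, -0.05, -0.1], [-0.11, -0.05, -0.1], [-0.11, -0.04, -0.1], [-0.11, -0.04, -0.11], [-0.11, -0.04, -0.11], [-0.1, -0.04, -0.11], [-0.1, -0.04, -0.11], [-0.1, -0.04, -0.12]], turn=[0, 0, 0, 0, 0, 0, 0, 0, 0, 0, 0, 0])

```text
time: 9.5
ee_pos: [0.4788, 0.0733, 0.1746]
eef_rot: [0.557, 0.831, 0.0, 0.0]
ft_force: [0.1, -0.4, 0.5]
width: 0.0003
grip_force: 0.2
```

```bash
python3 ang.py
```

```text
n 1328 ang pct [0.706 0.738 0.759 0.791 0.848] e 0.4699 f -0.1156 z 0.1741 F [-0.7  0.3 -0.9] t 9.55
```

Request:
step_arm(delta_pos=[[-0.1, -0.04, -0.12], [-0.09, -0.04, -0.12], [-0.09, -0.04, -0.12], [-0.09, -0.04, -0.13], [-0.09, -0.04, -0.13], [-0.08, -0.03, -0.13], [-0.08, -0.03, -0.13], [-0.08, -0.03, -0.13], [-0.08, -0.03, -0.14], [-0.07, -0.03, -0.14], [-0.07, -0.03, -0.14], [-0.07, -0.03, -0.14]], turn=[0, 0, 0, 0, 0, 0, 0, 0, 0, 0, 0, 0])

```text
time: 10.75
ee_pos: [0.454, 0.0631, 0.1353]
eef_rot: [0.557, 0.831, 0.0, -0.0]
ft_force: [-0.4, -0.1, -0.4]
width: 0.0004
grip_force: 0.3
```

```bash
python3 ang.py
```

```text
n 1598 ang pct [0.39  0.414 0.434 0.468 0.528] e 0.4431 f -0.1156 z 0.1347 F [-2.5 -1.2 -1.8] t 10.8
```

```bash
cat > pl.py <<'E'
from h import *
def pl(save=None):
    c=camera("side");P=cloud(c);e=np.array([.924,.383]);f=np.array([-.383,.924]);E=P[...,:2]@e;F=P[...,:2]@f;Z=P[...,2]
    hsv=cv2.cvtColor(c["image"],cv2.COLOR_RGB2HSV)
    m=(E>.43)&(E<.61)&(F>-.18)&(F<-.045)&(Z>.08)&(hsv[...,0]<25)&(hsv[...,1]>80)
    x,z=E[m],Z[m]
    for _ in range(6):
        p=np.polyfit(x,z,1);k=np.abs(z-np.polyval(p,x))<.004;x,z=x[k],z[k]
    s=read_state();q=s["ee_pos"]
    print("n",len(x),"angle",np.arctan(-p[0]).round(3),"z at hinge .611",np.polyval(p,.611).round(4),"E range",np.percentile(x,[1,99]).round(4),"tcp e",round(q[:2]@e,4),"z",q[2].round(4),"F",s["ft_force"].round(1),"grip",s["grip_force"],s["time"])
    if save:cv2.imwrite(save,cv2.resize(c["image"][40:240,180:380,::-1],(600,600),interpolation=2))
if __name__=="__main__":pl()
E
python3 pl.py
```

```text
n 1036 angle 0.358 z at hinge .611 0.0941 E range [0.4937 0.6081] tcp e 0.4432 z 0.135 F [-1.6 -0.4 -0.6] grip 0.8072806452400982 10.85
```

Request:
step_arm(delta_pos=[[-0.05, -0.02, -0.15], [-0.05, -0.02, -0.15], [-0.04, -0.02, -0.15], [-0.04, -0.02, -0.15], [-0.03, -0.01, -0.15], [-0.03, -0.01, -0.15]], turn=[0, 0, 0, 0, 0, 0])

```text
time: 11.45
ee_pos: [0.448, 0.0606, 0.1127]
eef_rot: [0.557, 0.831, -0.0, -0.0]
ft_force: [-1.9, 0.3, 0.2]
width: 0.0005
grip_force: 1.4
```

```bash
python3 pl.py
```

```text
n 908 angle 0.229 z at hinge .611 0.0935 E range [0.4996 0.6068] tcp e 0.4369 z 0.1122 F [-1.  -1.7 -2.2] grip 0.6404609105084091 11.5
```

Request:
step_arm(delta_pos=[[-0.02, -0.01, -0.12], [-0.02, -0.01, -0.12], [-0.02, -0.01, -0.12], [-0.02, -0.01, -0.12], [-0.01, 0, -0.12], [-0.01, 0, -0.12]], turn=[0, 0, 0, 0, 0, 0])

```text
time: 12.1
ee_pos: [0.4455, 0.0595, 0.0947]
eef_rot: [0.557, 0.831, -0.0, -0.0]
ft_force: [-4.3, -1.5, -0.4]
width: 0.0005
grip_force: 2.2
```

```bash
python3 pl.py
```

```text
n 980 angle 0.117 z at hinge .611 0.0938 E range [0.4995 0.6085] tcp e 0.4344 z 0.0944 F [-2.9 -0.6 -2.1] grip 1.3331597126671113 12.15
```

Request:
step_arm(delta_pos=[[-0.01, 0, -0.08], [-0.01, 0, -0.08], [-0.01, 0, -0.08], [-0.01, 0, -0.08], [0, 0, -0.08], [0, 0, -0.08]], turn=[0, 0, 0, 0, 0, 0])

```text
time: 12.75
ee_pos: [0.4448, 0.0593, 0.0829]
eef_rot: [0.557, 0.831, -0.0, 0.0]
ft_force: [-3.2, -3.4, -0.1]
width: 0.0003
grip_force: 2.2
```

```bash
python3 pl.py
```

```text
n 1045 angle 0.046 z at hinge .611 0.0939 E range [0.4956 0.609 ] tcp e 0.4336 z 0.0827 F [-3.2 -3.4 -0.3] grip 1.7463812985135974 12.8
```

Request:
step_arm(delta_pos=[[0, 0, -0.05], [0, 0, -0.05], [0, 0, -0.05], [0, 0, -0.05], [0, 0, -0.05], [0, 0, -0.05], [0, 0, -0.05], [0, 0, -0.05]], turn=[0, 0, 0, 0, 0, 0, 0, 0])

```text
time: 13.6
ee_pos: [0.4441, 0.0596, 0.0735]
eef_rot: [0.557, 0.831, -0.001, -0.0]
ft_force: [-11.3, -4.5, 14.2]
width: 0.0005
grip_force: 7.7
```

```bash
python3 pl.py
```

```text
n 1070 angle 0.024 z at hinge .611 0.0939 E range [0.4869 0.6081] tcp e 0.4331 z 0.0733 F [-10.1  -4.3  10.5] grip 6.531436080113053 13.65
```

```bash
python3 -c "
from pl import *
pl('pics/d.png')"
```

```text
n 1065 angle 0.021 z at hinge .611 0.094 E range [0.4904 0.6084] tcp e 0.4331 z 0.0734 F [-9.9 -4.7  9.5] grip 6.451125657185912 13.7
```

View pics/d.png

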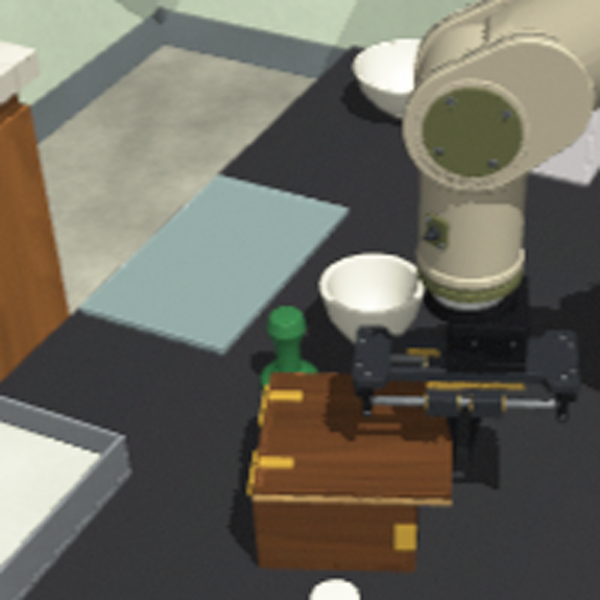

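The picture shows the lid lying on the rim (front edge at crop 260–450, 498) with no visible gap, and the rising Fz fits that. I withdraw straight away from the lip.

Request:
step_arm(delta_pos=[[-0.05, -0.02, 0], [-0.05, -0.02, 0], [-0.1, -0.04, 0], [-0.2, -0.08, 0], [-0.4, -0.17, 0], [-0.6, -0.25, 0], [-0.6, -0.25, 0], [-0.3, -0.12, 0]], turn=[0, 0, 0, 0, 0, 0, 0, 0])

```text
time: 14.5
ee_pos: [0.3857, 0.035, 0.0729]
eef_rot: [0.557, 0.831, -0.0, 0.0]
ft_force: [0.6, -0.4, -0.8]
width: 0.0003
grip_force: 0.0
```

```bash
python3 pl.py
```

```text
n 2012 angle -0.0 z at hinge .611 0.095 E range [0.4422 0.6084] tcp e 0.3693 z 0.0729 F [ 1.2 -0.5 -0.6] grip 0.0 14.55
```

Request:
step_arm(delta_pos=[[0, 0, 1], [0, 0, 1], [0, 0, 1], [0, 0, 1], [0, 0, 1], [0, 0, 1], [-0.5, -1, 0], [-0.3, -1, 0], [0, -1, 0], [0, -1, 0], [0, 0, 0], [0, 0, 0]], turn=[0, 0, 0, 0, 0, 0, 0, 0, 0, 0, 0, 0])

```text
time: 15.75
ee_pos: [0.3674, -0.064, 0.2231]
eef_rot: [0.557, 0.831, 0.0, 0.0]
ft_force: [-0.3, 0.0, 1.1]
width: 0.0008
grip_force: 0.0
```

```bash
python3 -c "
from pl import *
pl('pics/e.png')
t=camera('top')['image'];cv2.imwrite('pics/f.png',t[...,::-1])"
```

```text
n 2075 angle 0.001 z at hinge .611 0.0949 E range [0.4422 0.6083] tcp e 0.3152 z 0.2231 F [-0.8  0.4 -0.2] grip 0.0 15.8
```

View pics/e.png

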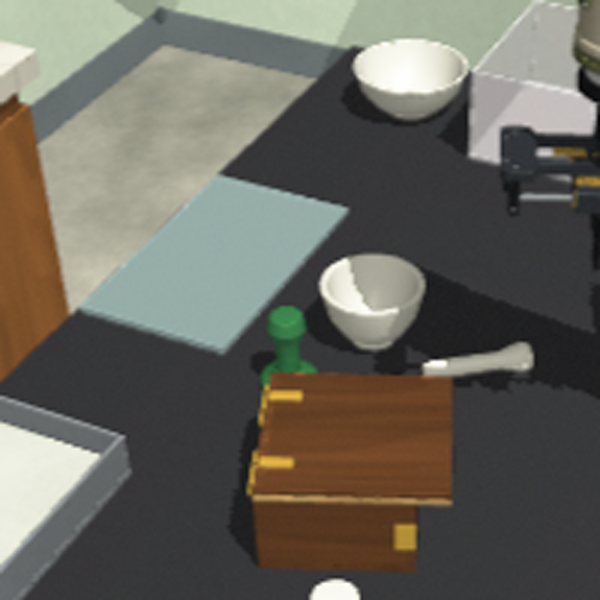

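View pics/f.png

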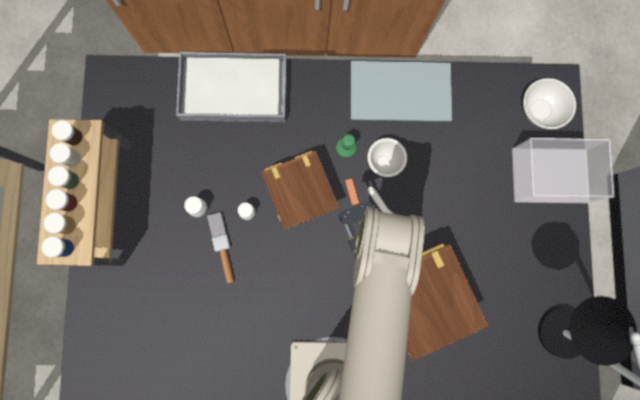

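The lid is shut flat (top 300,190), the bystanders in view stand where they did, and the hand is clear.

```bash
python3 -c "
from bench import *
print(close_job())"
```

```text
the job is handed in; nothing more can be done
None
```

The small case's lid was tipped forward, caught on the outside of the finger and lowered until shut (0.00 rad measured afterwards). The hand is clear, the bystanders I could see had not moved, and the job was handed in at about 16 s; the lid may have settled up to 3 mm as I withdrew the finger.

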